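# Inspect two drive parts through a hand loupe

## Task

Take the hand loupe from its rest by the black grip and inspect the two worn drive parts: first hold it level over the hexagon nut, the lens centred above the nut and at the height shown by the pointer on that stand's post, and keep it still there for about a second. Then hold it in the same way over the toothed gear wheel, at the height of that stand's own pointer, and finish there, still holding the loupe level and still, in the fingers alone. Do not shift the pointers or disturb the other things on the bench.

Things in the scene. Friction and masses are not known exactly. Their poses are not given: they have to be found in the camera images.
- loupe: hand loupe, loose, 90 to 160 g, balanced near its grip. Origin 8 mm below the grip's centre; x along the handle towards the lens, z square to the lens. Along x: black grip -35 to +35 mm, 14 mm wide (y), 16 mm tall; 8 mm square necks to -55 and +57 mm; steel tail weight 16 mm across, -90 to -55 mm; clear lens in a steel rim, 58 mm across, 12 mm tall, centred at +85 mm
- loupe_grip (a point): centre of the loupe's black grip, on the handle's axis (45 mm above the worktop while in the rest); axes as the loupe's. Grasp here, fingers either side along y
- loupe_lens (a point): centre of the lens, mid-way through its thickness, 85 mm from the grip's centre along the loupe's x, on the same axis; axes as the loupe's
- loupe_rest: fixed grey rest: foot plate 116 x 56 x 8 mm, origin under its centre, x along the loupe lying in it. Forks at x = -45 and +45 mm, 10 mm thick, 24 mm wide and reaching 52 mm above the worktop, carry the loupe's necks in 11 mm notches open at the top: lift straight up by 20 mm or more. 80 mm are clear between the forks
- nut_stand: fixed stand of the hexagon nut: aluminium plate 130 x 80 x 12 mm, origin under its centre, z up. At x = -25 mm a pedestal 40 mm across carries the part; at x = +50 mm an 8 mm post, top 168 mm above the worktop, bears a black sliding collar (20 mm across) with a pointer, 6 mm wide, 3 mm thick, towards the part. The stands differ only in the part and may change places
- gear_stand: fixed stand of the gear wheel: aluminium plate 130 x 80 x 12 mm, origin under its centre, z up. At x = -25 mm a pedestal 40 mm across carries the part; at x = +50 mm an 8 mm post, top 168 mm above the worktop, bears a black sliding collar (20 mm across) with a pointer, 6 mm wide, 3 mm thick, towards the part. The stands differ only in the part and may change places
- nut_top (a point): centre of the hexagon nut's upper face, 36 mm above the worktop; steel nut with an open hole, 24 mm across flats, 12 mm tall, fixed to its stand
- gear_top (a point): centre of the gear wheel's upper face, 36 mm above the worktop; steel spur gear with 14 teeth, 33 mm across, 12 mm tall, fixed to its stand
- nut_mark (a point): tip of the pointer on the nut stand's post, mid-way through its thickness: its height is the height for the lens centre over the nut. It lies 50 mm from the axis of the nut towards the post, 100 to 140 mm above the worktop (each stand's differs). The collar slides on the post with 8 N of friction
- gear_mark (a point): tip of the pointer on the gear stand's post: the same for the gear wheel
- pot: bystander, loose: small screw-cap sample pot, 29 mm across, 46 mm tall; origin under its centre
- beaker: bystander, loose: clear beaker, 58 mm across, 70 mm tall; origin under its centre
- forceps: bystander, loose: steel forceps, 130 mm long, 9 mm tall; origin under the centre
- stopper: bystander, loose: black rubber stopper, 29 mm across, 30 mm tall; origin under its centre
- rotor_key: bystander, loose: metal T-handle key, 110 x 100 x 10 mm, lying flat; origin under its centre
Mind the look-alikes: they are no part of the job. Of the things shaped like the loupe_rest, the grey one is meant.

How it is judged:
By the outcome, as a careful person would: the job done as asked, in the order asked, and still so for the second after the job is handed in, while the arm keeps its last pose, push and grip.
It also fails if it takes over 54 s, if anything falls off the work surface, if the arm or the gripper's body presses on something with over 40 N, if the wrist force passes 120 N, or if a joint passes its speed limit or range.

## Robot

A 6-joint arm with a two-finger parallel gripper is mounted at the origin on a cart in front of the work surface, level with it; the furniture and walls round the work are solid. World frame = base frame: x ahead of the robot, y to its left, z up, the work surface at z = 0. Lengths are in mm, angles in degrees, forces in N, time in s.
With the tool pointing down it reaches from about 350 to 850 mm from the base axis. Payload 8.1 kg.
Tool frame: the origin (TCP) lies between the finger pads; the fingertips stand 17 mm ahead of it and the grasp point (between the pads) lies 2 mm behind it; z points along the fingers, y is the line along which they close (so a half turn about z gives the same grasp; the last joint's range is limited). The gripper opens to 85 mm and grips with 20 to 120 N. Pads are 22 mm wide; open, the fingers measure 114 mm over their backs; the gripper's body (76 mm by 85 mm) begins 54 mm behind the grasp point. The pads swing forward as they close: fully open they stand 13 mm farther back than shut.
Start: joints at [58.533, 7.471, 85.268, -0, 87.261, -4.893], TCP at [268.39, 536.63, 248.292] pointing down, gripper open.
Joint ranges: [-169.43, 169.43], [-51.17, 129.36], [1.28, 143.12], [-76.62, 256.62], [0, 156.53], [-152.29, 152.29]. Speed limits (degrees/s): [136.94, 136.94, 159.86, 180, 180, 180].

## Interface

Orientations are given as [roll, pitch, yaw] about the fixed x, y, z axes, in that order (R = Rz(yaw) Ry(pitch) Rx(roll)).
In Python, from bench import sense, snapshot, hand_in, trace, place_of gives the robot as it stands.
- The arm moves only by the shell command python3 -m handwheel 'ROWS' [FORCE]. ROWS is JSON, a list of rows, each a list of 7 numbers: the opening, from -1 (shut) to 1 (fully open), then the shift along the tool's x, y, z in cm, then the turn, a rotation vector about the tool's x, y, z in rad. A call has 1 to 12 rows; each row shifts and turns the commanded pose from where the row before left it, along the tool's axes as they then stand; what a row does not reach is not made up. A row lasts 1/12 s, in which the tool goes at most 41.7 mm and 7.16 degrees, less where a joint would pass 70% of its speed; a pose out of reach is approached as far as the arm can. A call with a gripper value outside its range is refused whole. The fingers move at their own pace and stop on an object; FORCE is the grip in N (left out, the last holds). Time passes only in rows, so rows that do not move let the fingers close. It gives the time, the measured TCP pose, the force, the opening and the grip force at its end, in the units of the state.
- sense(): the state, without advancing time (a new reading comes with each control period).
- snapshot(name): name is "scene" or "top"; returns a dict with "image" (400x640x3 uint8, red, green, blue), "intrinsics" (3x3 intrinsics, pixels), "k1" (the pictures are not rectified: a ray, as slopes to the right and down, at radius r is drawn at 1 + k1 r^2 times it, then the intrinsics apply), "R" (3x3) and "t" (3): a world point X has camera coordinates R X + t. Camera axes: x right, y down, z forward; pixel columns grow to the right and rows downward; lengths in mm; the calibration is good to about 2 mm. A picture is of the moment at which its call begins. There is no depth.
- hand_in(): hands the job in; it is judged then, once.
Trained networks look in a picture, given as the dict that the camera call returned (one of the last four; its "shot" number tells which), for a name from the list of things; names that differ only in an ending like _2 or _b are one class to them, and where a whole thing is asked for, a point or a joint stands for the part that bears it (a point fixed in the world has none). Each returns a list of dicts, best first, with "conf" (0 to 1); they miss things now and then, are a little off and sometimes report something else, mostly with a low value. They report only what shows in the picture. A call takes as long as a camera call. They do not tell look-alikes from the thing itself.
- trace(picture, query): "pixels" (400x640 bool, what is visible of it).
- place_of(picture, query): "location" ([x, y, z] in mm, in world coordinates, good to about 4 mm: a listed point, or the origin of a listed thing).
The state is a dict: "time": time; "joint_pos": joint angles; "qd": joint speeds; "joint_efforts": joint torques, N m; "tool_pos": TCP position; "tcp_rot": TCP orientation; "ft_force": force on the tool from outside, world axes, zero at the start; "wrist_torque": the same for the moment, N m; "finger_gap": finger opening in mm; "grip_force": force on a finger pad.
Only numpy, scipy, OpenCV 4.12 (cv2) and the standard library are available. Lean on these libraries where they do the work, as an engineer would, in place of code of your own. Each camera call takes 0.05 s, during which the arm holds its last target. There are 200 camera calls.

## Working session

There is one attempt and no reset: what is moved stays moved. The work goes in short steps, Python scripts to look and compute and a shell command to move; the robot and the scene stay as the last step left them, time stands still between calls to the robot, and variables do not carry over. Pictures are saved under pics/ and viewed, at most 10 in all, crops included, and the job is handed in when it is done.

```bash
mkdir -p pics; ls
cat > h.py <<'E'
import numpy as np, cv2
from bench import *
def proj(s,X):
    c=s["R"]@np.asarray(X,float)+s["t"]; u=c[:2]/c[2]; u=u*(1+s["k1"]*(u@u)); K=np.array(s["intrinsics"]); return (K@[u[0],u[1],1])[:2]
def ray(s,p):
    K=np.array(s["intrinsics"]); d=np.linalg.inv(K)@[p[0],p[1],1]; u=d[:2].copy()
    for _ in range(20): u=d[:2]/(1+s["k1"]*(u@u))
    R=np.array(s["R"]); return -R.T@s["t"], R.T@np.array([u[0],u[1],1])
def atz(s,p,z):
    o,d=ray(s,p); return o+d*(z-o[2])/d[2]
def snap(n):
    s=snapshot(n); s["R"]=np.array(s["R"]); s["t"]=np.array(s["t"]); return s
def save(s,f): cv2.imwrite("pics/"+f,np.ascontiguousarray(s["image"][:,:,::-1]))
E
python3 - <<'E'
from h import *
for n in("scene","top"):
    s=snapshot(n); save(s,n+"1.png")
    print(n,-np.array(s["R"]).T@np.array(s["t"]))
    for q in("loupe","loupe_grip","loupe_lens","loupe_rest","nut_stand","gear_stand","nut_top","gear_top","nut_mark","gear_mark","pot","beaker","forceps","stopper","rotor_key"):
        for d in place_of(s,q)[:3]: print(q,round(d["conf"],2),np.round(d["location"]), np.round(proj(s,d["location"])))
E
```

```text
pics
scene [-261.37362973 -621.71578766  747.34474923]
loupe 0.92 [450. 237.  38.] [244. 218.]
loupe_grip 0.69 [452. 238.  46.] [244. 215.]
loupe_lens 0.76 [537. 238.  43.] [266. 204.]
loupe_lens 0.43 [664.  46. 128.] [346. 183.]
loupe_rest 0.77 [406. 364.  -1.] [203. 220.]
loupe_rest 0.66 [450. 234.  -2.] [246. 230.]
nut_stand 0.63 [ 624. -212.    1.] [416. 264.]
gear_stand 0.88 [640.  39.  -3.] [342. 227.]
gear_stand 0.26 [540. 238.  42.] [267. 204.]
nut_top 0.93 [ 603. -222.   31.] [417. 260.]
gear_top 0.65 [613.  30.  37.] [339. 220.]
gear_top 0.27 [538. 241.  44.] [265. 203.]
nut_mark 0.56 [ 649. -214.  121.] [427. 221.]
gear_mark 0.46 [664.  46. 126.] [346. 184.]
gear_mark 0.28 [ 653. -213.  122.] [428. 220.]
pot 0.76 [464. -94.  -0.] [341. 276.]
pot 0.53 [430.  -7.  -1.] [305. 269.]
beaker 0.71 [ 755. -107.   -0.] [407. 227.]
beaker 0.3 [ 650. -213.  120.] [427. 221.]
forceps 0.69 [438. 106.   2.] [275. 249.]
stopper 0.43 [ 439. -238.   -1.] [385. 308.]
rotor_key 0.65 [431.  -6.   0.] [305. 268.]
top [ 508.65839172   51.68932391 1037.43266698]
loupe 0.57 [456. 237.  37.] [257. 248.]
loupe_grip 0.87 [456. 242.  47.] [255. 249.]
loupe_lens 0.91 [541. 239.  41.] [257. 216.]
loupe_lens 0.34 [456. 240.  46.] [256. 248.]
loupe_rest 0.79 [459. 239.   1.] [259. 246.]
loupe_rest 0.65 [407. 364.   2.] [213. 265.]
nut_stand 0.84 [ 624. -220.   -0.] [425. 188.]
gear_stand 0.59 [639.  36.  -1.] [333. 182.]
nut_top 0.58 [ 599. -223.   37.] [430. 196.]
gear_top 0.8 [612.  29.  34.] [336. 191.]
gear_top 0.49 [543. 237.  43.] [258. 215.]
nut_mark 0.47 [ 651. -212.  124.] [435. 172.]
gear_mark 0.4 [662.  50. 125.] [328. 166.]
pot 0.62 [463. -94.  -1.] [380. 246.]
beaker 0.9 [ 756. -104.    2.] [384. 141.]
forceps 0.45 [459. 241.  47.] [255. 247.]
forceps 0.4 [438. 110.   2.] [306. 254.]
forceps 0.23 [ 754. -103.    1.] [383. 141.]
stopper 0.55 [ 437. -241.    4.] [434. 256.]
rotor_key 0.77 [434.   0.   0.] [346. 256.]
```

Run:
```python
import cv2
a=cv2.imread("pics/scene1.png")[150:320,185:445]; cv2.imwrite("pics/s_crop.png",cv2.resize(a,None,fx=3,fy=3,interpolation=2))
a=cv2.imread("pics/top1.png")[120:300,190:455]; cv2.imwrite("pics/t_crop.png",cv2.resize(a,None,fx=3,fy=3,interpolation=2))
```

```text
(no output)
```

View pics/s_crop.png

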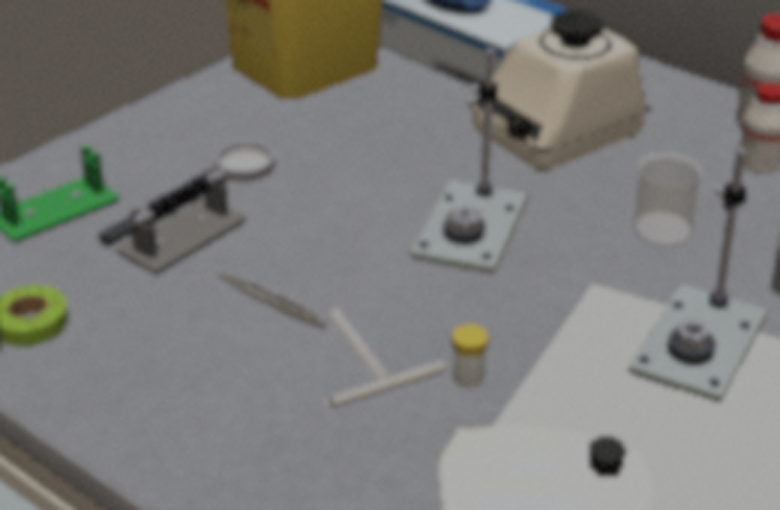

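View pics/t_crop.png

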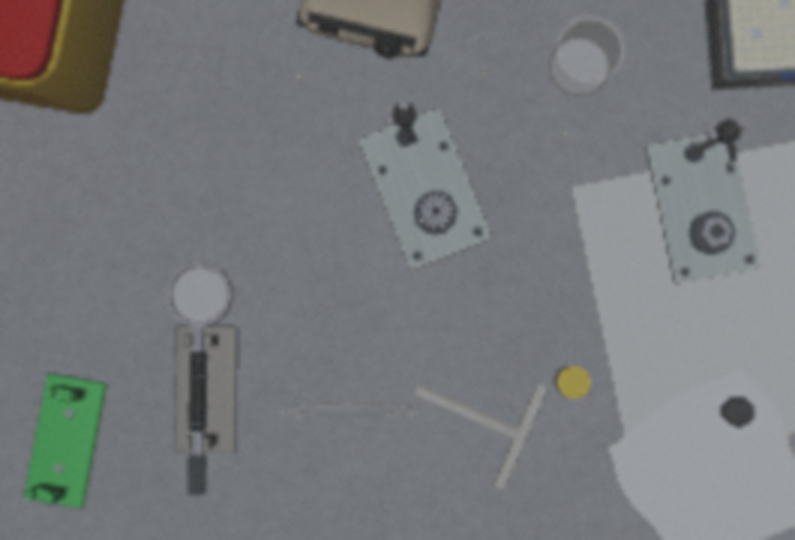

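Run:
```python
import cv2,numpy as np
S=cv2.imread("pics/scene1.png");T=cv2.imread("pics/top1.png")
def c(a,x,y): return cv2.resize(a[y:y+36,x:x+50],None,fx=8,fy=8,interpolation=cv2.INTER_CUBIC)
m=np.vstack([np.hstack([c(S,320,165),c(S,400,200)]),np.hstack([c(T,305,145),c(T,405,155)])])
cv2.imwrite("pics/marks.png",cv2.convertScaleAbs(m,alpha=1.5))
```

```text
(no output)
```

View pics/marks.png

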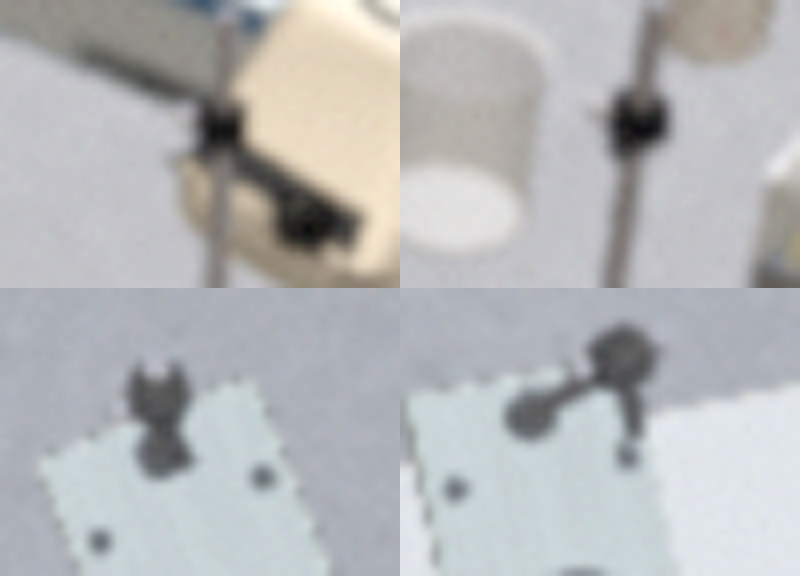

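```bash
cat > m.py <<'E'
from h import *
from scipy.optimize import least_squares
S=snap("scene");T=snap("top")
B={"gear":np.array([(382,170),(443,146),(478,231),(417,255)])/3+[190,120],"nut":np.array([(666,181),(730,168),(750,259),(685,271)])/3+[190,120]}
part={"gear":np.array((435,212))/3+[190,120],"nut":np.array((715,232))/3+[190,120]}
col={"gear":((320+221/8,165+126/8),(305+158/8,145+110/8)),"nut":((400+238/8,200+123/8),(405+222/8,155+67/8))}
for n in B:
    P=np.array([atz(T,p,12) for p in B[n]]); c=P.mean(0)
    d=(P[0]+P[1]-P[2]-P[3])/2; print(n,"bolt edges",[round(np.linalg.norm(P[i]-P[i-3])) for i in range(4)])
    yaw=np.arctan2(d[1],d[0]); e=np.array([np.cos(yaw),np.sin(yaw),0])
    print(" centre",c.round(1),"yaw",np.degrees(yaw).round(1),"part pred",(c-25*e).round(1),"part seen",atz(T,part[n],36).round(1),"scene pix of part",proj(S,[*(c-25*e)[:2],36]).round(1))
    post=c+50*e
    for s,p,nm in((S,col[n][0],"scene"),(T,col[n][1],"top")):
        r=least_squares(lambda z:proj(s,[post[0],post[1],z[0]])-p,[120]); print("  collar z",nm,r.x.round(1),"res",r.fun.round(2), "px/10mm",(proj(s,[post[0],post[1],130])-proj(s,[post[0],post[1],120])).round(2), "top168",proj(s,[post[0],post[1],168]).round(1),"foot",proj(s,[post[0],post[1],12]).round(1))
    for q in("_mark","_top","_stand"): print(q,[np.round(d["location"],1).tolist() for s in(S,T) for d in place_of(s,n+q)[:1]])
for q in("loupe_grip","loupe_lens"): print(q,[np.round(d["location"],1).tolist() for s in(S,T) for d in place_of(s,q)[:1]])
m=trace(T,"loupe")[0]["pixels"]; v,u=np.nonzero(m); P=np.array([atz(T,p,45)[:2] for p in zip(u,v)]); c=P.mean(0); w=np.linalg.eigh(np.cov((P-c).T))[1][:,1]; t=(P-c)@w
print("loupe",c,"ang",np.degrees(np.arctan2(w[1],w[0])),"ext",t.min(),t.max(), (c+w*t.min()).round(1),(c+w*t.max()).round(1))
E
python3 m.py
```

```text
gear bolt edges [60, 85, 60, 84]
 centre [624.3  36.   12. ] yaw 22.7 part pred [601.3  26.3  12. ] part seen [611.2  31.8  36. ] scene pix of part [337.1 223. ]
  collar z scene [129.6] res [-2.53 -0.1 ] px/10mm [ 0.12 -3.16] top168 [345.6 168.3] foot [343.7 216.3]
  collar z top [179.6] res [ 1.54 -0.02] px/10mm [-0.01 -0.72] top168 [326.3 159.7] foot [326.4 170.1]
_mark [[660.5, 44.8, 126.0], [452.1, 235.0, 37.4]]
_top [[615.3, 33.7, 37.8], [612.5, 28.9, 33.4]]
_stand [[637.8, 43.9, -1.8], [639.8, 35.2, 1.2]]
nut bolt edges [60, 85, 60, 84]
 centre [ 608.6 -217.7   12. ] yaw 11.6 part pred [ 584.2 -222.8   12. ] part seen [ 595.3 -217.8   36. ] scene pix of part [413.3 262.2]
  collar z scene [130.8] res [-2.57 -0.38] px/10mm [ 0.5  -3.41] top168 [429.1 202. ] foot [421.5 253.7]
  collar z top [138.9] res [2.58 4.57] px/10mm [ 1.15 -0.65] top168 [438.9 165.9] foot [422.1 175.4]
_mark [[649.3, -216.1, 120.0], [648.8, -212.6, 125.5]]
_top [[596.9, -221.0, 36.3], [597.4, -224.2, 36.3]]
_stand [[624.5, -213.9, 1.4], [623.7, -220.4, 1.3]]
loupe_grip [[451.5, 236.4, 47.6], [457.2, 241.1, 43.8]]
loupe_lens [[437.5, -236.9, 0.7], [540.3, 240.4, 44.8]]
loupe [499.39484291 240.60507178] ang -179.87306264396724 ext -63.12650658233261 134.14331877928413 [562.5 240.7] [365.3 240.3]
```

```bash
cat > f.py <<'E'
from h import *
from scipy.optimize import least_squares
S=snap("scene");T=snap("top")
sc=lambda x,y:(x/3+185,y/3+150); tc=lambda x,y:(x/3+190,y/3+120)
cor=[(65,40,12),(65,-40,12),(-65,-40,12),(-65,40,12)]
O={"gear":[(S,sc(*p),c) for p,c in zip([(450,182),(526,193),(493,268),(413,256)],cor)]+[(T,tc(*p),c) for p,c in zip([(360,140),(438,110),(490,236),(413,268)],cor)]+[(T,tc(435,212),(-25,0,36)),(T,(325,165.9),(50,0,13)),(S,sc(485,191),(50,0,14)),(S,sc(488,48),(50,0,168))],
"nut":[(S,sc(*p),c) for p,c in zip([(680,288),(767,312),(720,397),(632,368)],cor)]+[(T,tc(648,147),cor[0]),(T,tc(758,266),cor[2]),(T,tc(677,284),cor[3]),(T,tc(715,232),(-25,0,36)),(T,(421.25,170.9),(50,0,13)),(S,sc(718,300),(50,0,14)),(S,sc(740,150),(50,0,168))]}
col={"gear":((320+221/8,165+126/8),(305+158/8,145+110/8)),"nut":((400+238/8,200+123/8),(405+222/8,155+67/8))}
for n in O:
    def W(q,l): c,s=np.cos(q[2]),np.sin(q[2]); return [q[0]+c*l[0]-s*l[1],q[1]+s*l[0]+c*l[1],l[2]]
    f=lambda q:np.concatenate([proj(s,W(q,l))-p for s,p,l in O[n]])
    r=least_squares(f,[630,30 if n=="gear" else -217,.3],x_scale=[10,10,.1],loss="soft_l1"); q=r.x
    print(n,q.round(2),np.degrees(q[2]).round(1),"res",f(q).reshape(-1,2).round(1).tolist())
    print(" part",np.round(W(q,(-25,0,36)),1),"tip xy",np.round(W(q,(25,0,0)),1))
    for s,p in zip((S,T),col[n]):
        r=least_squares(lambda z:proj(s,W(q,(50,0,z[0])))-p,[120]); print("  collar z",r.x.round(1),r.fun.round(2), "tip@z",[proj(s,W(q,(25,0,z))).round(1).tolist() for z in(110,120,130)])
E
python3 f.py
```

```text
gear [6.3603e+02 3.8460e+01 3.9000e-01] 22.5 res [[-1.3, -1.1], [-0.4, -0.4], [-0.2, -0.9], [-1.8, -2.0], [0.1, -0.4], [1.0, -1.2], [1.6, 0.3], [0.2, 0.6], [1.1, -0.6], [0.6, -0.1], [-1.2, 0.1], [-0.2, 0.6]]
 part [612.9  28.9  36. ] tip xy [659.1  48.    0. ]
  collar z [123.7] [-0.76 -0.03] tip@z [[344.5, 189.1], [344.6, 186.0], [344.7, 182.8]]
  collar z [117.3] [ 0.68 -0.02] tip@z [[329.2, 168.5], [329.2, 167.8], [329.3, 167.2]]
nut [ 6.2086e+02 -2.1705e+02  1.9000e-01] 11.0 res [[-0.6, -1.9], [-0.3, -1.1], [-0.1, -0.6], [-2.2, -1.2], [0.6, -0.7], [2.1, 0.7], [0.4, 0.1], [1.5, -0.4], [0.8, 0.0], [-0.5, 0.9], [-0.2, 0.1]]
 part [ 596.3 -221.8   36. ] tip xy [ 645.4 -212.3    0. ]
  collar z [123.9] [-0.58 -0.09] tip@z [[425.4, 224.8], [425.9, 221.4], [426.4, 218.0]]
  collar z [121.7] [0.45 0.73] tip@z [[433.9, 174.7], [435.1, 174.1], [436.2, 173.5]]
```

Run:
```python
from h import *
A={}
for n in("scene","top"):
    A[n]=np.mean([snapshot(n)["image"].astype(np.float32) for _ in range(10)],0)[:,:,::-1]; np.save("avg_"+n,A[n])
def c(a,x,y): return cv2.resize(a[y:y+18,x:x+25],None,fx=16,fy=16,interpolation=cv2.INTER_CUBIC)
m=np.vstack([np.hstack([c(A["scene"],335,173),c(A["scene"],415,207)]),np.hstack([c(A["top"],315,155),c(A["top"],420,160)])])
cv2.imwrite("pics/marks2.png",np.clip(m*1.4,0,255).astype(np.uint8)); print(sense()["time"])
```

```text
3.65
```

View pics/marks2.png

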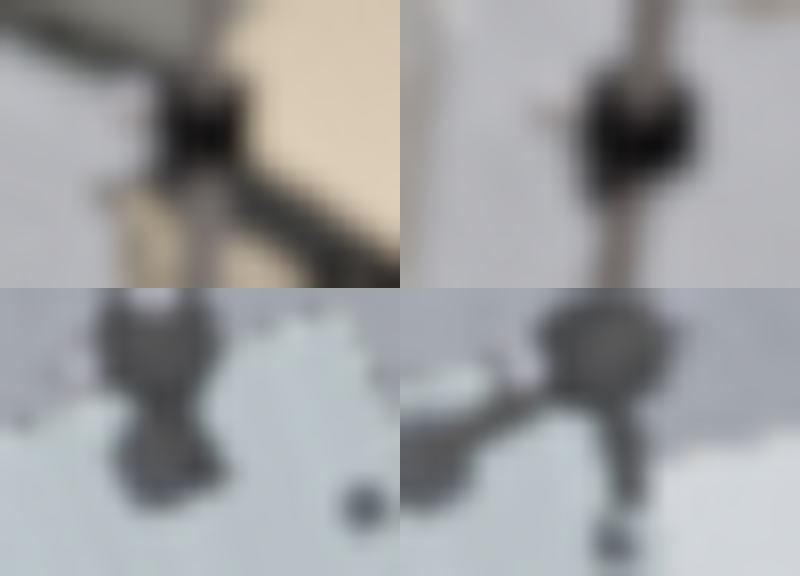

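```bash
cat > r.py <<'E'
from h import *
from scipy.optimize import least_squares
S=snap("scene");T=snap("top"); A={"s":np.load("avg_scene.npy").mean(2),"t":np.load("avg_top.npy").mean(2)}
C={"s":S,"t":T}
st={"gear":(636.0,38.5,np.radians(22.5)),"nut":(620.9,-217.0,np.radians(11.0))}
F=12
def rend(s,q,z,h,d,x0,y0,w,hh):
    m=np.zeros((hh*F,w*F),np.uint8); c,sn=np.cos(q[2]),np.sin(q[2])
    def P(l): 
        p=proj(s,[q[0]+c*l[0]-sn*l[1],q[1]+sn*l[0]+c*l[1],l[2]])+d-[x0,y0]; return (p+.5)*F
    a=np.linspace(0,6.28,24); sets=[[P((50+10*np.cos(t),10*np.sin(t),z+k)) for t in a for k in(-h,h)],[P((x,y,z+k)) for x in(25,45) for y in(-3,3) for k in(-1.5,1.5)]]
    for p in sets: cv2.fillConvexPoly(m,cv2.convexHull(np.round(np.array(p)*16).astype(np.int32)),255,shift=4)
    m=cv2.GaussianBlur(m.astype(np.float32)/255,(0,0),.8*F)
    return cv2.resize(m,(w,hh),interpolation=cv2.INTER_AREA)
for n,bx in(("gear",{"s":(338,173,16,17),"t":(316,153,16,20)}),("nut",{"s":(420,205,18,19),"t":(424,155,16,22)})):
    for views in("s","st"):
        D={}
        for v in views:
            x0,y0,w,hh=bx[v]; I=A[v][y0:y0+hh,x0:x0+w]; m=rend(C[v],st[n],124,6,np.zeros(2),x0,y0,w,hh)>.05
            m=cv2.dilate(m.astype(np.uint8),np.ones((3,3)))
            D[v]=(I,cv2.inpaint(I.astype(np.uint8),m,4,cv2.INPAINT_TELEA).astype(float))
        def f(p):
            o=[]
            for i,v in enumerate(views):
                d=p[2:4] if v=="s" else p[4:6]
                a=rend(C[v],st[n],p[0],p[1],d,*bx[v]); I,bg=D[v]; k=20 if v=="s" else 60
                o.append((bg*(1-a)+k*a-I).ravel())
            o.append((p[2:]/0.5)*20); return np.concatenate(o)
        best=min((least_squares(f,[z,6]+[0]*(2*len(views)),diff_step=.02,x_scale=[3,1]+[.5]*(2*len(views)),loss="soft_l1",f_scale=15) for z in(115,122,128,134)),key=lambda r:r.cost)
        print(n,views,best.x.round(2),round(best.cost))
E
python3 r.py
```

```text
gear s [124.58   4.43   0.     0.  ] 9825
gear st [124.7    4.05   0.     0.     0.     0.  ] 35844
nut s [126.39   3.04   0.     0.  ] 10540
nut st [125.44   2.97   0.     0.     0.     0.  ] 36459
```

```bash
sed -i 's/d=p\[2:4\] if v=="s" else p\[4:6\]/d=(p[2:4] if v=="s" else p[4:6])-10/; s/o.append((p\[2:\]\/0.5)\*20)/o.append((p[2:]-10)*[40,100]*len(views))/; s/\[0\]\*(2\*len(views))/[10]*(2*len(views))/' r.py; sed -i 's/\[40,100\]\*len(views))/([40,100]*len(views)))/' r.py; sed -i 's/diff_step=.02/diff_step=.01/' r.py; python3 r.py
python3 - <<'E'
from h import *
for n in("scene","top"):
  s=snap(n)
  for q in("nut_mark","gear_mark","nut_top","gear_top","loupe_grip","loupe_lens"): print(n,q,[(round(d["conf"],2),np.round(d["location"]).tolist()) for d in place_of(s,q)[:2]])
print(sense())
E
```

```text
gear s [125.65   3.59  10.3   10.28] 9532
gear st [125.53   2.02  10.38  10.12   8.6   10.  ] 24857
nut s [127.38   3.07  10.17  10.41] 10420
nut st [127.3    2.69  10.12  10.47   8.48   9.86] 19570
scene nut_mark [(0.52, [649.0, -214.0, 120.0])]
scene gear_mark [(0.39, [664.0, 50.0, 125.0])]
scene nut_top [(0.88, [600.0, -221.0, 35.0])]
scene gear_top [(0.59, [612.0, 32.0, 36.0])]
scene loupe_grip [(0.73, [454.0, 236.0, 46.0])]
scene loupe_lens [(0.76, [540.0, 238.0, 43.0]), (0.54, [453.0, 236.0, 1.0])]
top nut_mark [(0.37, [648.0, -211.0, 125.0])]
top gear_mark [(0.55, [660.0, 51.0, 127.0])]
top nut_top [(0.8, [599.0, -222.0, 38.0])]
top gear_top [(0.79, [613.0, 29.0, 35.0])]
top loupe_grip [(0.58, [458.0, 238.0, 46.0]), (0.56, [666.0, 47.0, 126.0])]
top loupe_lens [(0.98, [538.0, 241.0, 44.0]), (0.37, [638.0, 38.0, -3.0])]
{'time': 4.55, 'joint_pos': array([ 5.85315803e+01,  7.47082304e+00,  8.52654510e+01, -3.68207012e-04,
        8.72615057e+01, -4.89135101e+00]), 'qd': array([-0.05688018, -0.01913629, -0.05150036,  0.05050135,  0.02690108,
        0.00133336]), 'joint_efforts': array([-1.76863014e-04, -5.69299471e+01, -5.00856400e+01, -1.86275875e-04,
        1.26187369e-03,  4.38889151e-05]), 'tool_pos': array([268.41769654, 536.63493256, 248.31834426]), 'tcp_rot': array([1.79997819e+02, 5.55765454e-04, 1.53422949e+02]), 'ft_force': array([-0.01727167,  0.70035123, -0.04902987]), 'wrist_torque': array([-0.02876468, -0.02586582,  0.01825711]), 'grip_force': 0.0, 'finger_gap': 85.59380070773848}
```

Candidates: grey rest with the loupe at scene (246,230) / top (257,247), and the green look-alike rest at scene (203,220) / top (213,265). I choose the grey one, seen in both crops bearing the loupe. The toothed wheel is on the stand at scene (340,222) and the hexagon nut on the stand at (415,262). The collars are at (347.6,181) and (430,215).

```bash
python3 -m handwheel '[[1,0,0,0,0,0,-0.116],[1,0,0,0,0,0,-0.116],[1,0,0,0,0,0,-0.116],[1,0,0,0,0,0,-0.116],[1,-2,-3,0,0,0,0],[1,-2,-3,0,0,0,0],[1,-2,-3,0,0,0,0],[1,-2,-3,0,0,0,0],[1,-2,-3,0,0,0,0],[1,-2,-3,0,0,0,0]]'
python3 - <<'E'
from h import *
T=snap("top")
m=trace(T,"loupe")[0]["pixels"]; v,u=np.nonzero(m); P=np.array([atz(T,p,45)[:2] for p in zip(u,v)])
for a,b in((368,395),(405,440),(440,475),(515,565)):
    k=(P[:,0]>a)&(P[:,0]<b); print(a,b,k.sum(),P[k].mean(0).round(1))
E
```

```text
time: 5.38
tool_pos: [389.0, 355.2, 248.4]
tcp_rot: [180.0, 0.0, -180.0]
ft_force: [1.5, 0.4, 0.5]
finger_gap: 85.1
grip_force: 0.0
368 395 57 [382.4 239.5]
405 440 65 [424.9 240.3]
440 475 84 [456.9 241.1]
515 565 333 [538.3 241. ]
```

```bash
python3 -m handwheel '[[1,-2.2,-3,0,0,0,0],[1,-2.2,-3,0,0,0,0],[1,-2.2,-3,0,0,0,0],[1,0,-2.5,0,0,0,0],[1,0,0,3.5,0,0,0],[1,0,0,3.5,0,0,0],[1,0,0,3.5,0,0,0],[1,0,0,2.5,0,0,0],[1,0,0,0,0,0,0],[1,0,0,0,0,0,0]]'
python3 - <<'E'
from h import *
s=snap("top"); t=snap("scene")
a=s["image"][195:305,205:320]; b=t["image"][160:270,190:305]
m=np.hstack([cv2.resize(a,None,fx=3.4,fy=3.4,interpolation=2),cv2.resize(b,None,fx=3.4,fy=3.4,interpolation=2)])
cv2.imwrite("pics/pre.png",np.ascontiguousarray(m[:,:,::-1])); print(proj(s,[455,240,45]),sense()["tool_pos"])
E
```

```text
time: 6.32
tool_pos: [453.1, 241.7, 117.3]
tcp_rot: [-179.9, -0.2, -180.0]
ft_force: [0.3, 0.5, 0.8]
finger_gap: 85.7
grip_force: 0.0
[255.72380221 248.66698773] [455.64330673 242.58945805 120.55720391]
```

View pics/pre.png

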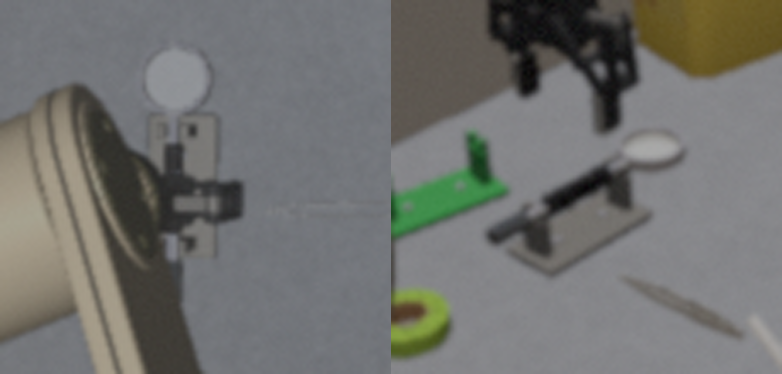

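The picture shows the open gripper above the black grip at top-left panel (175,195), the grey rest under it; fingers straddle the handle. Descending and closing.

```bash
python3 -m handwheel '[[1,0,-0.1,2.5,0,0,0],[1,0,0,2.5,0,0,0],[1,0,0,1.5,0,0,0],[1,0,0,1,0,0,0],[1,0,0,0,0,0,0],[-1,0,0,0,0,0,0],[-1,0,0,0,0,0,0],[-1,0,0,0,0,0,0],[-1,0,0,0,0,0,0],[-1,0,0,0,0,0,0],[-1,0,0,0,0,0,0],[-1,0,0,0,0,0,0]]' 50; python3 -m handwheel '[[-1,0,0,0,0,0,0],[-1,0,0,0,0,0,0],[-1,0,0,0,0,0,0],[-1,0,0,0,0,0,0]]'
```

```text
time: 7.42
tool_pos: [454.9, 239.3, 44.0]
tcp_rot: [-179.9, 0.0, -180.0]
ft_force: [-2.0, -9.3, 7.9]
finger_gap: 12.8
grip_force: 49.4
time: 7.75
tool_pos: [455.0, 239.3, 44.0]
tcp_rot: [-179.9, 0.0, -180.0]
ft_force: [-1.4, -8.7, 8.6]
finger_gap: 13.3
grip_force: 49.3
```

```bash
python3 -m handwheel '[[-1,0,-0.05,0,0,0,0],[-1,0,-0.05,0,0,0,0],[-1,0,0,0,0,0,0],[-1,0,0,-0.1,0,0,0],[-1,0,0,0,0,0,0]]'; python3 -m handwheel '[[-1,0,0,-0.5,0,0,0],[-1,0,0,-1,0,0,0],[-1,0,0,-1.5,0,0,0],[-1,0,0,-2,0,0,0],[-1,0,0,-2,0,0,0],[-1,0,0,-2,0,0,0],[-1,0,0,-1.5,0,0,0],[-1,0,0,-0.5,0,0,0],[-1,0,0,0,0,0,0]]'
```

```text
time: 8.17
tool_pos: [454.6, 239.3, 44.4]
tcp_rot: [-180.0, 0.0, -180.0]
ft_force: [1.4, -2.1, 1.0]
finger_gap: 13.2
grip_force: 48.9
time: 8.92
tool_pos: [455.6, 240.4, 156.7]
tcp_rot: [179.9, 0.2, -180.0]
ft_force: [-0.4, -0.1, -0.2]
finger_gap: 13.1
grip_force: 48.8
```

Run:
```python
from h import *
s=snap("top"); t=snap("scene")
for n,c in(("top",s),("scene",t)):
    for q in("loupe_grip","loupe_lens"): print(n,q,[(round(d["conf"],2),np.round(d["location"],1).tolist()) for d in place_of(c,q)[:2]])
m=np.hstack([cv2.resize(s["image"][180:290,205:320],None,fx=3.4,fy=3.4,interpolation=2),cv2.resize(t["image"][140:250,190:305],None,fx=3.4,fy=3.4,interpolation=2)])
cv2.imwrite("pics/lift.png",np.ascontiguousarray(m[:,:,::-1])); x=sense(); print(x["tool_pos"],x["tcp_rot"],x["ft_force"],x["wrist_torque"])
```

```text
top loupe_grip [(0.89, [457.0, 242.1, 158.5]), (0.72, [436.0, -2.8, -2.8])]
top loupe_lens [(0.95, [543.9, 239.6, 154.1])]
scene loupe_grip [(0.91, [452.4, 237.4, 156.3]), (0.51, [652.8, -214.7, 121.9])]
scene loupe_lens [(0.72, [538.5, 240.4, 156.8]), (0.39, [435.8, 106.7, -0.8])]
[453.63088942 239.3632529  152.90737224] [-1.79949967e+02 -1.28515761e-01 -1.79987384e+02] [ 1.42929611  0.14751919 -1.14466064] [-0.0320099   0.0364795  -0.01040367]
```

View pics/lift.png

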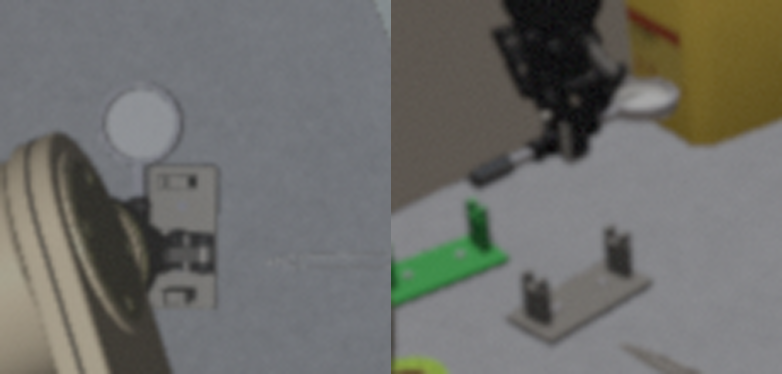

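The lift worked: the loupe hangs level in the fingers (left panel lens (143,123), right panel lens (645,95)), and the rest is empty.

```bash
python3 -m handwheel '[[-1,0,-0.8,0,0,0,0],[-1,0,-1.6,0,0,0,0],[-1,0,-2.4,0,0,0,0],[-1,0,-2.4,0,0,0,0],[-1,0,-2.4,0,0,0,0],[-1,0,-2.4,0,0,0,0],[-1,0,-2.4,0,0,0,0],[-1,0,-2.4,0,0,0,0],[-1,0,-2.4,0,0,0,0],[-1,0,-2.4,0,0,0,0],[-1,0,-2.4,0,0,0,0],[-1,0,-2.4,0,0,0,0]]'; python3 -m handwheel '[[-1,-0.6,-2.4,0,0,0,0],[-1,-0.6,-2.4,0,0,0,0],[-1,-0.6,-2.4,0,0,0,0],[-1,-0.6,-2.4,0,0,0,0],[-1,-0.6,-2.4,0,0,0,0],[-1,-0.6,-2.4,0,0,0,0],[-1,-0.6,-2.4,0,0,0,0],[-1,-0.6,-1.6,0,0,0,0],[-1,-0.6,-0.8,0,0,0,0],[-1,-0.4,0,0,0,0,0],[-1,0,0,0,0,0,0],[-1,0,0,0,0,0,0]]'
```

```text
time: 10.22
tool_pos: [453.9, -25.9, 153.9]
tcp_rot: [-180.0, -0.0, -180.0]
ft_force: [0.0, 0.0, -1.8]
finger_gap: 13.1
grip_force: 48.9
time: 11.22
tool_pos: [512.4, -215.3, 153.9]
tcp_rot: [180.0, -0.0, -179.9]
ft_force: [-0.2, 0.2, -0.3]
finger_gap: 13.0
grip_force: 48.9
```

```bash
python3 -m handwheel '[[-1,-0.1,-0.3,0.6,0,0,0],[-1,0,-0.3,0.8,0,0,0],[-1,0,0,0.8,0,0,0],[-1,0,0,0.6,0,0,0],[-1,0,0,0,0,0,0],[-1,0,0,0,0,0,0],[-1,0,0,0,0,0,0]]'
cat > chk.py <<'E'
import sys
from h import *
n,x,y,X,Y=sys.argv[1],*map(int,sys.argv[2:])
S=snap("scene");T=snap("top")
for nm,c in(("scene",S),("top",T)):
    for q in("loupe_grip","loupe_lens",n+"_mark",n+"_top"): print(nm,q,[(round(d["conf"],2),np.round(d["location"],1).tolist(),proj(c,d["location"]).round(1).tolist()) for d in place_of(c,q)[:1]])
a=np.mean([snapshot("scene")["image"].astype(np.float32) for _ in range(6)],0)
b=np.mean([snapshot("top")["image"].astype(np.float32) for _ in range(6)],0)
np.save("h_"+n,a)
f=lambda i,x,y:cv2.resize(i[y:y+60,x:x+50],None,fx=8,fy=8,interpolation=cv2.INTER_CUBIC)
m=np.hstack([f(a,x,y),f(b,X,Y)]); cv2.imwrite("pics/chk_%s.png"%n,np.clip(m[:,:,::-1]*1.3,0,255).astype(np.uint8))
x=sense(); print(x["tool_pos"],x["tcp_rot"],x["time"])
tp=x["tool_pos"]+[85.2,0,1]; print("lens by tcp",tp,proj(S,tp),proj(T,tp))
E
python3 chk.py nut 395 205 405 155
```

```text
time: 11.8
tool_pos: [513.6, -222.3, 126.4]
tcp_rot: [180.0, -0.0, -180.0]
ft_force: [-0.4, -0.0, 0.3]
finger_gap: 12.9
grip_force: 48.9
scene loupe_grip [(0.86, [510.9, -224.8, 128.4], [402.1, 245.5])]
scene loupe_lens [(0.76, [594.9, -221.1, 123.7], [419.0, 230.4])]
scene nut_mark [(0.61, [646.3, -215.9, 121.9], [427.5, 221.2])]
scene nut_top [(0.67, [599.1, -218.4, 35.7], [414.8, 258.7])]
top loupe_grip [(0.65, [514.9, -220.5, 128.2], [440.0, 227.3])]
top loupe_lens [(0.79, [599.6, -223.0, 124.5], [440.2, 192.5])]
top nut_mark [(0.56, [654.3, -211.9, 123.2], [435.2, 170.3])]
top nut_top [(0.63, [435.3, 108.3, 0.1], [306.4, 255.5])]
[ 513.56305774 -222.31082776  126.31338269] [-1.79999550e+02  1.31525379e-03 -1.79988267e+02] 12.9
lens by tcp [ 598.76305774 -222.31082776  127.31338269] [420.45524835 228.61043709] [440.26897641 192.76296812]
```

View pics/chk_nut.png

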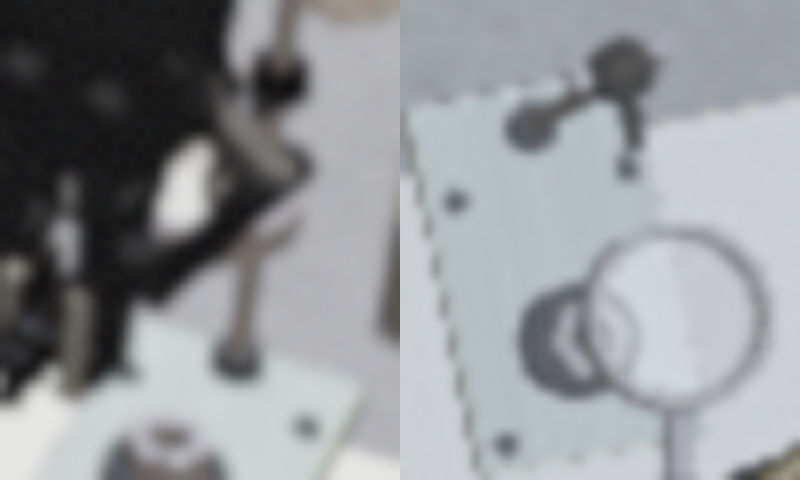

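Run:
```python
from h import *
T=snap("top"); S=snap("scene")
print("lens@126",atz(T,(439.2,194.3),127)); print("nut@36",atz(T,(428.0,197.0),36),"gear",atz(T,(334.67,190.33),36))
a=np.load("avg_top.npy"); print(a.shape)
m=np.vstack([np.hstack([cv2.resize(a[y:y+24,x:x+24],None,fx=16,fy=16,interpolation=cv2.INTER_CUBIC) for x,y in((416,185),(323,178))])])
cv2.imwrite("pics/parts.png",np.clip(m*1.2,0,255).astype(np.uint8))
g=np.load("avg_top.npy").mean(2).astype(np.uint8)
for n,(x,y) in {"nut":(416,185),"gear":(323,178)}.items():
    c=cv2.resize(g[y:y+24,x:x+24],None,fx=16,fy=16,interpolation=cv2.INTER_CUBIC); h=cv2.HoughCircles(cv2.GaussianBlur(c,(0,0),4),cv2.HOUGH_GRADIENT,1,200,param1=60,param2=15,minRadius=70,maxRadius=150)
    print(n,h[0][0] if h is not None else None, [] if h is None else [atz(T,((h[0][0][0]+.5)/16-.5+x,(h[0][0][1]+.5)/16-.5+y),z).round(1) for z in(24,36)])
for n in("nut","gear"):
    for s,nm in((S,"S"),(T,"T")):
        print(n,nm,[np.round(d["location"],1).tolist() for d in place_of(s,n+"_top")[:1]])
l=trace(T,"loupe_lens"); 
for d in l[:1]:
    v,u=np.nonzero(d["pixels"]); print("trace",d["conf"],len(u),u.min(),u.max(),v.min(),v.max())
```

```text
lens@126 [ 595.02045321 -219.76305519  127.        ]
nut@36 [ 596.16627941 -216.88923746   36.        ] gear [612.12715431  32.65068456  36.        ]
(400, 640, 3)
nut None []
gear None []
nut S [[602.0, -221.8, 36.1]]
nut T [[598.7, -222.0, 36.9]]
gear S [[614.1, 31.3, 37.9]]
gear T [[613.2, 29.8, 35.3]]
trace 0.76 670 427 451 182 258
```

View pics/parts.png

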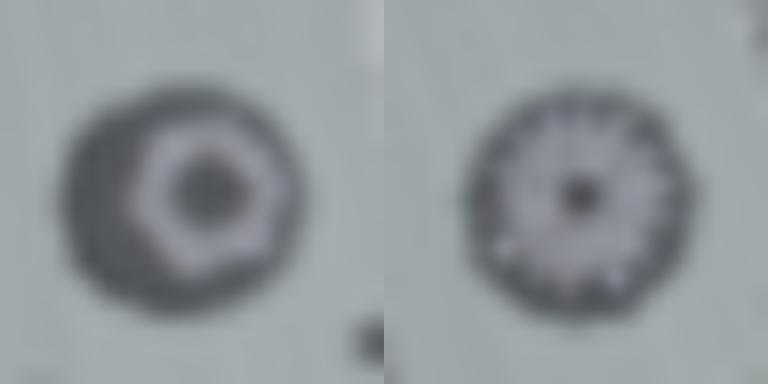

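The crops show the nut's hole at top pixel (428.7,196.7) and the gear's bore at (334.8,189.8). The lens ring is at (439.2,194.3), within about 2 mm of centred once heights are taken into account. Small correction, then hold.

```bash
python3 -m handwheel '[[-1,-0.1,0.1,0.1,0,0,0],[-1,0,0,0,0,0,0],[-1,0,0,0,0,0,0],[-1,0,0,0,0,0,0],[-1,0,0,0,0,0,0],[-1,0,0,0,0,0,0],[-1,0,0,0,0,0,0],[-1,0,0,0,0,0,0],[-1,0,0,0,0,0,0],[-1,0,0,0,0,0,0],[-1,0,0,0,0,0,0],[-1,0,0,0,0,0,0]]'; python3 -m handwheel '[[-1,0,0,0,0,0,0],[-1,0,0,0,0,0,0],[-1,0,0,0,0,0,0],[-1,0,0,0,0,0,0],[-1,0,0,0,0,0,0],[-1,0,0,0,0,0,0],[-1,0,0,0,0,0,0],[-1,0,0,0,0,0,0]]'
```

```text
time: 14.25
tool_pos: [514.5, -221.3, 125.3]
tcp_rot: [-180.0, 0.0, -180.0]
ft_force: [-0.3, -0.9, -0.9]
finger_gap: 12.9
grip_force: 48.9
time: 14.92
tool_pos: [514.6, -221.3, 125.3]
tcp_rot: [-180.0, 0.0, -180.0]
ft_force: [-0.2, 0.1, -0.5]
finger_gap: 13.2
grip_force: 48.9
```

Run:
```python
from h import *
r={}
for i in range(6):
  for n in("scene","top"):
    s=snap(n)
    for q in("loupe_lens","nut_mark","gear_mark","nut_top","gear_top","loupe_grip"):
        d=place_of(s,q)
        if d and d[0]["conf"]>.3: r.setdefault((q,n),[]).append(d[0]["location"])
for k in sorted(r): print(k,len(r[k]),np.median(r[k],0).round(1),np.std(r[k],0).round(1))
x=sense(); print(x["tool_pos"],x["time"])
```

```text
('gear_mark', 'scene') 6 [662.1  46.5 125.6] [2.  0.8 1.1]
('gear_mark', 'top') 5 [664.3  49.6 126.3] [1.  2.1 0.6]
('gear_top', 'scene') 6 [613.3  33.2  36.6] [1.7 1.7 1.3]
('gear_top', 'top') 6 [612.6  28.6  35. ] [2.  1.4 1.8]
('loupe_grip', 'scene') 6 [ 512.5 -220.8  126.8] [0.9 1.2 0.7]
('loupe_grip', 'top') 6 [ 515.8 -218.6  126.4] [1.  1.5 1. ]
('loupe_lens', 'scene') 6 [ 597.4 -221.4  124. ] [0.8 1.2 0.7]
('loupe_lens', 'top') 6 [ 601.8 -221.   122.9] [1.5 1.3 1.4]
('nut_mark', 'scene') 6 [ 651.1 -213.8  121.3] [2.2 1.2 0.9]
('nut_mark', 'top') 6 [ 650.3 -212.   123.8] [2.1 2.4 0.5]
('nut_top', 'scene') 6 [ 599.1 -220.6   34.9] [1.7 1.7 1.8]
('nut_top', 'top') 6 [ 600.8 -221.8   36. ] [62.   7.4 12.3]
[ 514.53179685 -221.31561716  125.28325519] 19.1167
```

```bash
sed 's/(636.0,38.5,/(636.3,40.3,/; s/(620.9,-217.0,/(624.0,-216.7,/' r.py | sed 's/S=snap("scene");T=snap("top")/S=snap("scene");T=snap("top")/' > r2.py; python3 r2.py
```

```text
gear s [125.16   2.66  10.69  10.18] 8271
gear st [125.01   2.3   10.68  10.15   9.41  10.18] 17929
nut s [125.9    2.78   9.74  10.41] 8331
nut st [124.91   2.81   9.8   10.12   8.81  10.67] 14045
```

```bash
python3 -m handwheel '[[-1,0,0,0.15,0,0,0],[-1,0,0,0,0,0,0],[-1,0,0,0,0,0,0],[-1,0,0,0,0,0,0],[-1,0,0,0,0,0,0],[-1,0,0,0,0,0,0],[-1,0,0,0,0,0,0],[-1,0,0,0,0,0,0],[-1,0,0,0,0,0,0],[-1,0,0,0,0,0,0],[-1,0,0,0,0,0,0],[-1,0,0,0,0,0,0]]'; python3 -m handwheel '[[-1,0,0,0,0,0,0],[-1,0,0,0,0,0,0],[-1,0,0,0,0,0,0],[-1,0,0,0,0,0,0],[-1,0,0,0,0,0,0],[-1,0,0,0,0,0,0]]'
```

```text
time: 20.22
tool_pos: [514.5, -221.3, 123.8]
tcp_rot: [-180.0, 0.0, -180.0]
ft_force: [0.8, 0.2, -1.0]
finger_gap: 12.9
grip_force: 48.9
time: 20.72
tool_pos: [514.5, -221.3, 123.8]
tcp_rot: [180.0, -0.0, -180.0]
ft_force: [0.4, -0.1, -1.0]
finger_gap: 13.0
grip_force: 48.9
```

```bash
python3 -m handwheel '[[-1,0,0,-0.8,0,0,0],[-1,0,0.8,-0.8,0,0,0],[-1,0,1.6,-0.4,0,0,0],[-1,-0.2,2.4,0,0,0,0],[-1,-0.2,2.4,0,0,0,0],[-1,-0.2,2.4,0,0,0,0],[-1,-0.2,2.4,0,0,0,0],[-1,-0.2,2.4,0,0,0,0],[-1,-0.2,2.4,0,0,0,0],[-1,-0.1,2.4,0,0,0,0],[-1,0,2.4,0,0,0,0],[-1,0,1.8,0,0,0,0]]'; python3 -m handwheel '[[-1,0,1.2,0,0,0,0],[-1,0,0.6,0,0,0,0],[-1,0,0,0.4,0,0,0],[-1,0,0,0.8,0,0,0],[-1,0,0,0.5,0,0,0],[-1,0,0,0.2,0,0,0],[-1,0,0,0,0,0,0],[-1,0,0,0,0,0,0],[-1,0,0,0,0,0,0]]'; python3 chk.py gear 322 172 308 150
```

```text
time: 21.72
tool_pos: [527.7, 15.0, 145.1]
tcp_rot: [180.0, 0.1, -179.9]
ft_force: [0.2, 0.6, -1.2]
finger_gap: 13.2
grip_force: 48.9
time: 22.47
tool_pos: [527.6, 30.2, 124.9]
tcp_rot: [-180.0, 0.0, 180.0]
ft_force: [-0.2, 0.8, -1.3]
finger_gap: 13.0
grip_force: 48.9
scene loupe_grip [(0.74, [524.4, 32.0, 126.9], [317.8, 205.1])]
scene loupe_lens [(0.69, [614.2, 30.9, 122.6], [339.6, 193.3])]
scene gear_mark [(0.54, [662.3, 48.1, 127.7], [345.3, 183.1])]
scene gear_top [(0.9, [618.9, 32.6, 36.3], [339.3, 219.4])]
top loupe_grip []
top loupe_lens []
top gear_mark [(0.54, [664.1, 49.5, 126.3], [328.7, 165.4])]
top gear_top [(0.91, [613.2, 28.3, 31.7], [336.3, 190.1])]
[527.48910069  30.66175729 124.80206393] [-1.79999501e+02 -9.90635136e-04 -1.79990492e+02] 23.5667
lens by tcp [612.68910069  30.66175729 125.80206393] [339.35390166 192.52463223] [336.21128962 186.33032594]
```

View pics/chk_gear.png

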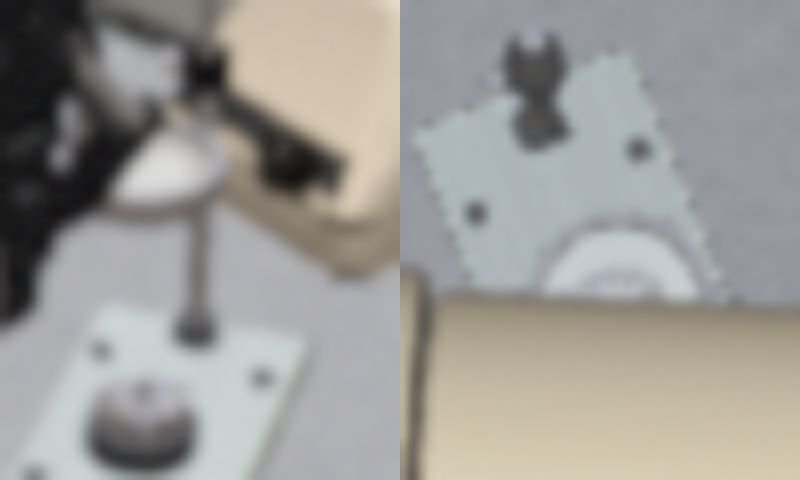

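Scene shows the lens level, below the collar at (348,181); the top view shows the rim above the gear, partly hidden by the arm. Checking the rim against the prediction.

Run:
```python
from h import *
S=snap("scene");T=snap("top")
print("lens by top",atz(T,(335.3,188.8),126),"gear by top",atz(T,(334.8,189.8),36),"gear by scene",atz(S,(339.4,220.3),36))
L=sense()["tool_pos"]+[85.2,0,1]
a=np.linspace(0,2*np.pi,181)
for n,s in(("S",S),("T",T)):
  for r,dz in((29,6),(29,-6),(27.5,0)):
    P=np.array([proj(s,L+[r*np.cos(t),r*np.sin(t),dz]) for t in a]); print(n,r,dz,"u",P[:,0].min().round(1),P[:,0].max().round(1),"v",P[:,1].min().round(1),P[:,1].max().round(1))
b=np.mean([snapshot("top")["image"].astype(np.float32) for _ in range(4)],0).mean(2)
print("col profile 172-187",b[172:187,334:338].mean(1).round())
print("row 183",b[182:185,320:352].mean(0).round())
c=np.load("h_gear.npy").mean(2); print("scene cols 337-341 rows 186-204",c[186:204,337:341].mean(1).round()); print("scene row 189-191 cols 338-356",c[188:191,338:356].mean(0).round())
for i in range(4): print([np.round(d["location"],1).tolist() for s in(snap("scene"),snap("top")) for q in("gear_top","loupe_lens") for d in place_of(s,q)[:1]])
```

```text
lens by top [606.59089825  32.85013178 126.        ] gear by top [613.5572036   32.31192334  36.        ] gear by scene [615.90948182  29.7851971   36.        ]
S 29 6 u 328.5 350.3 v 185.3 196.0
S 29 -6 u 328.5 350.1 v 189.2 200.0
S 27.5 0 u 329.1 349.6 v 187.5 197.7
T 29 6 u 324.3 348.2 v 174.2 198.0
T 29 -6 u 324.4 348.0 v 174.9 198.4
T 27.5 0 u 324.9 347.5 v 175.1 197.6
col profile 172-187 [138. 138. 138. 136. 131. 124. 124. 148. 155. 155. 154. 145. 136. 140.
 140.]
row 183 [139. 139. 138. 138. 135. 129. 131. 141. 152. 155. 154. 152. 148. 147.
 145. 146. 145. 145. 149. 151. 155. 156. 153. 141. 129. 126. 131. 127.
 118. 117. 117. 118.]
scene cols 337-341 rows 186-204 [ 75.  60.  49.  50.  66.  91. 119. 139. 152. 153. 138. 111.  89.  93.
 114. 131. 137. 138.]
scene row 189-191 cols 338-356 [ 40.  59.  87. 114. 130. 133. 132. 126. 119. 118. 123. 126. 122. 112.
  96.  75.  52.  38.]
[[612.6, 29.6, 36.6], [609.5, 30.8, 124.6], [610.6, 26.0, 37.6], [612.6, 30.5, 119.2]]
[[615.8, 33.7, 37.6], [612.3, 29.4, 34.5], [611.7, 33.0, 122.3]]
[[612.5, 32.6, 38.1], [608.7, 31.6, 121.9], [613.3, 32.3, 32.6], [609.1, 30.3, 36.1]]
[[615.2, 35.4, 38.4], [612.0, 29.6, 123.5], [611.8, 32.3, 38.7], [614.6, 30.5, 121.4]]
```

```bash
python3 -m handwheel '[[-1,-0.2,0.05,0,0,0,0],[-1,0,0,0,0,0,0],[-1,0,0,0,0,0,0],[-1,0,0,0,0,0,0],[-1,0,0,0,0,0,0],[-1,0,0,0,0,0,0],[-1,0,0,0,0,0,0],[-1,0,0,0,0,0,0],[-1,0,0,0,0,0,0],[-1,0,0,0,0,0,0],[-1,0,0,0,0,0,0],[-1,0,0,0,0,0,0]]'; python3 -m handwheel '[[-1,0,0,0,0,0,0],[-1,0,0,0,0,0,0],[-1,0,0,0,0,0,0],[-1,0,0,0,0,0,0],[-1,0,0,0,0,0,0],[-1,0,0,0,0,0,0]]' && python3 -c "
from bench import *
print(hand_in())"
```

```text
time: 26.07
tool_pos: [529.5, 31.2, 124.8]
tcp_rot: [-180.0, -0.0, -180.0]
ft_force: [1.2, -1.0, -0.8]
finger_gap: 13.0
grip_force: 48.9
time: 26.57
tool_pos: [529.5, 31.2, 124.8]
tcp_rot: [180.0, 0.0, -180.0]
ft_force: [-0.6, 0.5, -0.6]
finger_gap: 13.1
grip_force: 48.9
the job is handed in; nothing more can be done
None
```

I held the loupe level over the nut for more than a second, then over the gear wheel, and handed in at 26.6 s with it still there in the fingers; no verdict came back, and I estimate lens centring and pointer height were each good to about 3 mm.

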